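# Clip the liner pen into the banding stand and feed it in four clicks

## Task

Get the banding stand ready to line the pot on its wheel: take the blue underglaze pen out of the pen rest, push it down past the sprung jaw until it sits fully home in the stand's fork clip with its nib towards the pot, and let go of it. Then take the red knob of the ratchet feed lever and advance it anticlockwise (seen from above) exactly four clicks from its stop (each click can be felt in the knob); that brings the nib onto the pot, and it must not go on to a fifth click, which would crush the nib. The lever springs back when it is let go, so finish while holding it still in the fourth notch, and leave the pot, the other two pens and everything else on the table undisturbed.

Things in the scene. Friction and masses are not known exactly. Their poses are not given: they have to be found in the camera images.
- pen_mid (a point): The blue underglaze pen: barrel 12 mm in diameter, 118 mm long, then a white cone and thin blue nib, 150 mm in all, 28 g. Point on its axis, 62 mm from the flat rear end, 88 mm from the nib's point: the place to grip. Its x axis runs towards the nib; it may be rolled about it. It lies level in one of the three slots of the wooden pen rest (any one), axis 32 mm above the table, nib about +y.
- pen_rest: Wooden pen rest, 146 (x) x 98 (y) mm, origin at its underside's centre. Pens lie along its y, in slots at x = -50, 0 and +50 mm, up to 5 mm off along y. Its two slotted cheeks, 10 mm thick, stand at y = -44 and +44 mm and rise to 33 mm; between them its floor is 6 mm thick, leaving the middle of each pen free for the fingers. Fixed.
- pen_nib (a point): The point of the blue pen's nib.
- clip_seat (a point): Where pen_mid belongs: midway between the clip's two forks, 85 mm above the table, on the carriage of the green banding stand; home is when pen_mid is at this height. y axis: feed direction, level, straight at the pot's axis; the pen lies along it, nib on the +y side. z up, x away from the robot's side. Moves along y with the carriage, 3.5 mm a click. The clip keeps the pen when let go.
- pen_carriage: The carriage (origin 85 mm below clip_seat, same axes). Its forks, at y = -34 and +34 mm, 8 mm thick, have slots 13.5 mm wide open upwards; the -x prongs rise 23 mm over the pen's axis, tips leaning out, the +x prongs are short. 60 mm lie free between the forks for the fingers, 30 mm deep below the axis. Back stop: 63.5 mm behind the seat (1.5 mm behind a well-placed pen), so never put the pen farther back.
- pen_jaw (a joint): Sprung hinged jaw, rad, 0 shut. Two brass fingers just outside the forks, on the +x side, bulge over the slots. Pressed from above, the pen spreads the jaw (about 7 N, 11 to 5 mm above home) and it snaps back over the pen. Its shaft lies 34 mm below the pen's axis. A pen a few mm too far forward does no harm: the pot pushes it back to the stop.
- feed_pivot (a point): The upright axis on which the feed lever turns, 84 mm above the table, on the robot's side of the stand. Its axes are the stand's: x away from the robot's side, y towards the pot.
- knob (a point): Centre of the red upright knob on the end of the feed lever: 20 mm in diameter, from 63.5 to 103.5 mm above the table, this point at 85.5 mm and 90 mm from feed_pivot. Free all round and above; below it the flat steel arm runs to the pivot's hub (top 72 mm). From above, the arm points 150 degrees anticlockwise from the stand's x axis at its stop, 210 degrees in the fourth notch.
- feed_lever (a joint): Feed lever, rad, 0 at its stop (the start), growing anticlockwise from above. A click every 0.262 rad (24 mm at the knob): fourth notch 1.047, end stop 1.571. A spring always pulls it back, 6 N at the knob. Leaving a notch, resistance jumps to 8.5 N within 2 degrees, falls steadily to 3 N, then jumps up again at the next notch: one click. Near the fourth the nib meets the pot: a little more.
- pot: The bisque-fired tumbler to be lined, centred on the stand's aluminium wheel between three rubber lugs: a pale cylinder 84 mm in diameter, 120 mm tall, 0.42 kg; origin at the centre of its foot, 30 mm above the table. Its wall stands 99.2 mm from clip_seat at the start.
- red_pen_mid (a point): The red pen in the rest, same shape as the blue one; leave it.
- green_pen_mid (a point): The green pen in the rest, same shape as the blue one; leave it.
- mallet: Rubber mallet with a wooden handle, 300 mm long, lying beyond the pen rest; leave it.
- drink_tumbler: Dark purple drinking tumbler, 90 mm in diameter, 177 mm tall, on the left; origin at the centre of its foot; leave it.
- spray_bottle: White spray bottle with a blue head, 72 mm in diameter, 200 mm tall, on the left; origin at the centre of its foot; leave it.
- bowl: Small terracotta bowl, 128 mm in diameter, 55 mm tall, on the left; origin at the centre of its foot; leave it.
- wood_rib: Flat dark wooden rib, 110 x 55 x 8 mm, lying near the robot; leave it.
Mind the look-alikes: they are no part of the job. Leave any black or pink look-alike of the part that bears pen_mid alone.

How it is judged:
On the way, in this order (a step that is already met when the one before it is completed fails the run):
1. the blue pen sits home in the fork clip, nib towards the pot, let go of, the lever still at its stop (x of pen_mid in the frame of clip_seat between -0.0025 and 0.0025 m and z of pen_mid in the frame of clip_seat between -0.003 and 0.0025 m and y of pen_mid in the frame of clip_seat between -0.004 and 0.006 m and angle between the x axis of pen_mid and the y axis of clip_seat, either way round below 0.06 rad and y of pen_nib in the frame of clip_seat above 0.07 m and contact force between the fingers and pen below 0.2 N and value of joint feed_lever below 0.13 rad), for 0.2 s.
2. the lever is held in the fourth notch with the nib on the pot (value of joint feed_lever between 0.947198 and 1.1472 rad and contact force between the fingers and feed_lever above 1 N and contact force between pen and pot above 0.2 N), for 0.3 s.
At the end, for the whole second after the job is handed in: The fingers still hold the still feed lever (over 1 N) within 0.1 rad of the fourth notch, 1.047 rad; the blue pen, not touched by the fingers, lies home in the clip (2.5 mm sideways, 3 mm in height, 6 mm along, 0.06 rad) with its nib touching the pot; the pot stands within 10 mm of its start (all of step 2 and contact force between the fingers and pen below 0.2 N and velocity of joint feed_lever between -0.1 and 0.1 rad/s and x of pen_mid in the frame of clip_seat between -0.0025 and 0.0025 m and z of pen_mid in the frame of clip_seat between -0.003 and 0.0025 m and y of pen_mid in the frame of clip_seat between -0.004 and 0.006 m and angle between the x axis of pen_mid and the y axis of clip_seat, either way round below 0.06 rad and y of pen_nib in the frame of clip_seat above 0.07 m and distance of pot from where it was at the start of the episode below 0.01 m and angle between pot's own z axis and vertical below 0.05 rad); the arm keeps its last pose, push and grip.
It fails at once if the lever went on towards the fifth click (value of joint feed_lever above 1.21737 rad).
It fails at once if the pot was pushed about (distance of pot from where it was at the start of the episode above 0.012 m or angle between pot's own z axis and vertical above 0.15 rad).
It fails at once if one of the other pens was disturbed (distance of any of red_pen_mid, green_pen_mid from where it was at the start of the episode above 0.03 m).
It fails at once if something else on the table was disturbed (distance of any of mallet, drink_tumbler, spray_bottle, bowl, wood_rib from where it was at the start of the episode above 0.03 m).
It also fails if it takes over 72 s, if anything falls off the work surface, if the arm or the gripper's body presses on something with over 40 N, if the wrist force passes 120 N, or if a joint passes its speed limit or range.

## Robot

A 6-joint arm with a two-finger parallel gripper is mounted at the origin on the work surface. World frame = base frame: x ahead of the robot, y to its left, z up, the work surface at z = 0. Lengths are in m, angles in rad, forces in N, time in s.
With the tool pointing down it reaches from about 0.25 to 0.775 m from the base axis. Payload 4 kg.
Tool frame: the origin (TCP) lies at the very end of the fingers, on their centre line; the grasp point (between the pads) lies 19 mm behind it; z points along the fingers, y is the direction in which the jaws open and shut (so a half turn about z gives the same grasp; the last joint's range is limited). The gripper opens to 94 mm and grips with 3 to 60 N. Pads are 16 mm wide; open, the fingers measure 119 mm over their backs; the gripper's body (75 mm by 177 mm) begins 78 mm behind the grasp point.
Start: joints at [1.2, 0.087, 1.371, -0, 1.684, -0.103], TCP at [0.146, 0.53, 0.206] pointing down, gripper open.
Joint ranges: [-3.1, 3.1], [-0.76, 2.03], [0.27, 2.55], [-1.08, 4.22], [0.17, 2.65], [-2.57, 2.57]. Speed limits (rad/s): [2.79, 2.79, 3.14, 3.14, 3.14, 3.14].

## Interface

Orientations are given as [roll, pitch, yaw] about the fixed x, y, z axes, in that order (R = Rz(yaw) Ry(pitch) Rx(roll)).
In Python, from bench import robot, cams, models gives the robot as it stands.
- The arm moves only by the tool step_arm, never from a script. Its argument "series" is a list of rows, each a list of 5 numbers: the gripper command: -1 is shut, 1 is fully open, values between are in proportion, then the shift along the tool's x, y, z in mm, then the turn about the tool's z in degrees. A call has 1 to 20 rows; each row is the pose to reach, as a shift and turn from the pose commanded when the call began, along the tool's axes at that moment; what a row does not reach only later rows make up. A row lasts 1/8 s, in which the tool goes at most 62.5 mm and 10.7 degrees, less where a joint would pass 70% of its speed; a pose out of reach is approached as far as the arm can. A call with a gripper value outside its range is refused whole. The fingers move at their own pace and stop on an object; the grip force is fixed at half the most. Time passes only in rows, so rows that repeat a pose let the fingers close. It gives the time, the measured TCP pose, the force and the opening at its end, in the units of the state.
- robot.get_obs(): the state, without advancing time (a new reading comes with each control period).
- cams.snapshot(name): name is "side" or "top"; returns a dict with "pixels" (480x640x3 uint8, red, green, blue), "fov_y" (degrees; the focal length in pixels is half the picture's height over the tangent of half this angle, whatever the lens; pixels are square), "cx", "cy" (the principal point, pixels), "R" (3x3) and "t" (3): a world point X has camera coordinates R X + t. Camera axes: x right, y down, z forward; pixel columns grow to the right and rows downward; lengths in m; the calibration is good to about 2 mm. A picture is of the moment at which its call begins. There is no depth.
- robot.close_job(): hands the job in, once; it reports no verdict.
Trained networks look in a picture, given as the dict that the camera call returned (one of the last four; its "shot" number tells which), for a name from the list of things; names that differ only in an ending like _2 or _b are one class to them, and where a whole thing is asked for, a point or a joint stands for the part that bears it (a point fixed in the world has none). Each returns a list of dicts, best first, with "p" (0 to 1); they miss things now and then, are a little off and sometimes report something else, mostly with a low value. They report only what shows in the picture. A call takes as long as a camera call. They do not tell look-alikes from the thing itself.
- models.find_in(picture, label): "position" ([x, y, z] in m, in world coordinates, good to about 4 mm: the middle of the surface that is visible of it).
- models.pinpoint(picture, label): "position" ([x, y, z] in m, in world coordinates, good to about 4 mm: a listed point, or the origin of a listed thing).
The state is a dict: "time": time; "joint_positions": joint angles; "qvel": joint speeds; "joint_torque": joint torques, N m; "tool_pos": TCP position; "ee_rot": TCP orientation; "wrist_force": force on the tool from outside, world axes, zero at the start; "wrist_torque": the same for the moment, N m; "width": finger opening in m.
Only numpy, scipy, OpenCV 4.12 (cv2) and the standard library are available. Lean on these libraries where they do the work, as an engineer would, in place of code of your own. Each camera call takes 0.05 s, during which the arm holds its last target. There are 200 camera calls.

## Working session

There is one attempt and no reset: what is moved stays moved. The work goes in short steps, Python scripts to look and compute and a tool call to move; the robot and the scene stay as the last step left them, time stands still between calls to the robot, and variables do not carry over. Pictures are saved under pics/ and viewed, about 8 in all and at most 12, crops included, and the job is handed in when it is done.

Besides the shell and the picture viewer there is one more tool, called as name(argument=value, ...), one argument or row to a line, values as JSON. step_arm: Moves the arm, as the interface text tells. Its arguments: {"type":"object","properties":{"series":{"type":"array","items":{"type":"array","items":{"type":"number"}}}},"required":["series"]}

```bash
mkdir -p pics; cat > h.py <<'E'
import numpy as np,cv2
from bench import robot,cams,models
def snap(n,f=None):
    s=cams.snapshot(n)
    if f: cv2.imwrite('pics/'+f,s['pixels'][:,:,::-1])
    return s
def K(s):
    f=240/np.tan(np.radians(s['fov_y'])/2); return f
def proj(s,X):
    c=np.array(s['R'])@np.array(X)+np.array(s['t']); f=K(s)
    return np.array([s['cx']+f*c[0]/c[2], s['cy']+f*c[1]/c[2]])
def ray(s,uv):
    f=K(s);R=np.array(s['R']);d=R.T@np.array([(uv[0]-s['cx'])/f,(uv[1]-s['cy'])/f,1]);o=-R.T@np.array(s['t']);return o,d
def atz(s,uv,z):
    o,d=ray(s,uv);return o+d*(z-o[2])/d[2]
def tri(s1,u1,s2,u2):
    o1,d1=ray(s1,u1);o2,d2=ray(s2,u2)
    ab=np.linalg.lstsq(np.c_[d1,-d2],o2-o1,rcond=None)[0]
    p,q=o1+ab[0]*d1,o2+ab[1]*d2
    return (p+q)/2,np.linalg.norm(p-q)
E
python3 - <<'E'
from h import *
np.set_printoptions(precision=4,suppress=True)
a=snap('top','top1.png');b=snap('side','side1.png')
for s,n in((a,'top'),(b,'side')):
    print(n,s['fov_y'],s['cx'],s['cy'],np.array(s['R']).tolist(),s['t'],s['shot'])
    for l in ['pen_mid','pen_nib','clip_seat','feed_pivot','knob','pot','pen_rest','red_pen_mid','green_pen_mid','pen_carriage','mallet','drink_tumbler','spray_bottle','bowl','wood_rib']:
        for d in models.pinpoint(s,l)[:3]: print(l,round(d['p'],2),np.round(d['position'],4),proj(s,d['position']).round())
print(robot.get_obs())
E
```

```text
top 54.744761521597646 324.3244421250263 236.4516642785416 [[0.003663396468782912, -0.9998997669844132, -0.013676092674021555], [-0.9926253446381078, -0.0019789475891994882, -0.12120647238706518], [0.12116725922620226, 0.01401926356678976, -0.9925331004760772]] [0.0133 0.5047 1.2311] 1
pen_mid 0.68 [ 0.4772 -0.3537  0.0339] [461. 247.]
pen_mid 0.68 [ 0.3151 -0.5075  0.0077] [517. 307.]
pen_mid 0.57 [ 0.2907 -0.3014  0.0049] [441. 316.]
pen_nib 0.68 [ 0.3629 -0.4332  0.0048] [488. 290.]
pen_nib 0.63 [ 0.4304 -0.3747  0.0307] [469. 264.]
pen_nib 0.62 [ 0.4587 -0.2686  0.0248] [429. 254.]
clip_seat 0.56 [0.6143 0.0923 0.0863] [295. 193.]
feed_pivot 0.68 [0.5556 0.0742 0.0847] [301. 215.]
knob 0.59 [0.4933 0.131  0.0838] [279. 238.]
pot 0.79 [0.6412 0.2304 0.0267] [247. 188.]
pen_rest 0.75 [ 0.4764 -0.3623 -0.0027] [460. 248.]
pen_rest 0.18 [0.6581 0.4244 0.0008] [180. 184.]
red_pen_mid 0.68 [ 0.5291 -0.347   0.0304] [457. 228.]
red_pen_mid 0.52 [ 0.6137  0.0956 -0.0003] [296. 199.]
green_pen_mid 0.67 [ 0.4274 -0.3702  0.0335] [468. 265.]
green_pen_mid 0.45 [0.4929 0.1355 0.0839] [278. 2
[... 1649 characters left out ...]
.6549  0.4254 -0.0008] [317. 195.]
bowl 0.76 [ 0.4384  0.4262 -0.0005] [257. 207.]
bowl 0.74 [ 0.704  -0.3086  0.005 ] [449. 330.]
bowl 0.55 [0.6567 0.4252 0.0034] [318. 194.]
wood_rib 0.69 [ 0.3864 -0.1015  0.0029] [295. 309.]
{'time': 1.6, 'joint_positions': array([ 1.1999,  0.0872,  1.3707, -0.    ,  1.6836, -0.1031]), 'qvel': array([-0.001 , -0.0026,  0.0028,  0.0007,  0.0004, -0.0004]), 'joint_torque': array([  0.0003, -34.0022, -30.2595,   0.0718,   0.0237,  -0.    ]), 'tool_pos': array([0.1455, 0.5304, 0.2055]), 'ee_rot': array([3.1416, 0.    , 2.8738]), 'wrist_force': array([-0.4167, -0.4514,  0.7012]), 'wrist_torque': array([-0.0098, -0.0511,  0.0348]), 'width': 0.09400411585586323}
```

View pics/top1.png

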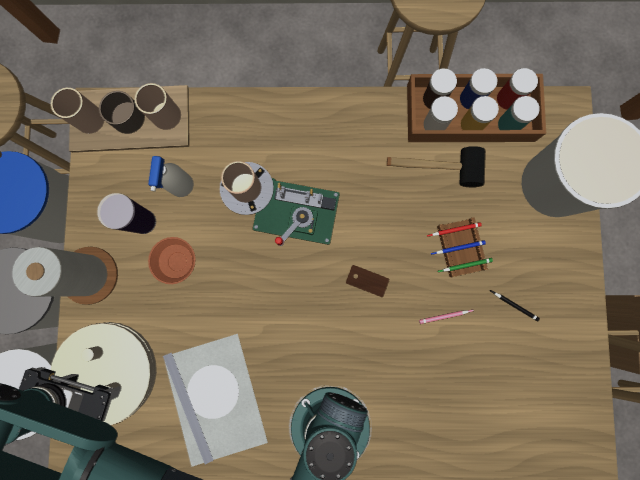

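View pics/side1.png

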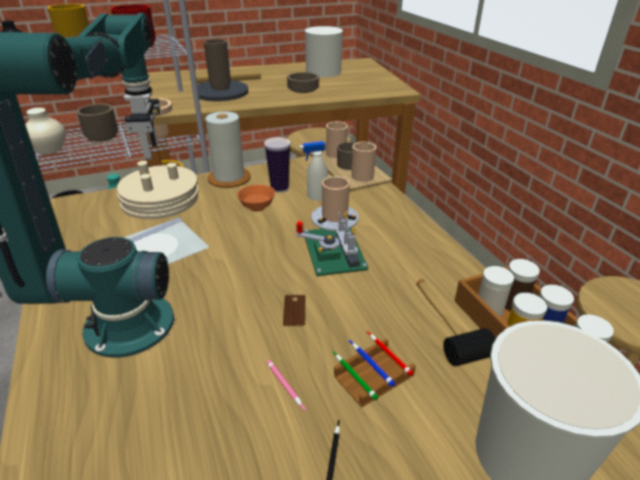

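```bash
python3 - <<'E'
import cv2,numpy as np
a=cv2.imread('pics/top1.png');b=cv2.imread('pics/side1.png')
c=lambda i,x,y,w,h,k:cv2.resize(i[y:y+h,x:x+w],None,fx=k,fy=k,interpolation=cv2.INTER_CUBIC)
A=c(a,215,155,130,100,400/130)
B=c(a,420,210,80,75,5); C=c(b,285,170,90,110,4.444); D=c(b,330,325,90,80,400/90)
o=np.zeros((600,800,3),np.uint8)
A=c(a,240,175,100,75,4);B=c(a,425,215,100*2//3+10,57,5.2)[:300,:400];C=c(b,290,200,80,75,4)[:300];D=c(b,328,328,100,75,4)
for im,(y,x) in((A,(0,0)),(B,(0,400)),(C,(300,0)),(D,(300,400))): o[y:y+im.shape[0],x:x+im.shape[1]]=im
cv2.imwrite('pics/crop1.png',o)
E
```

```text
(no output)
```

View pics/crop1.png

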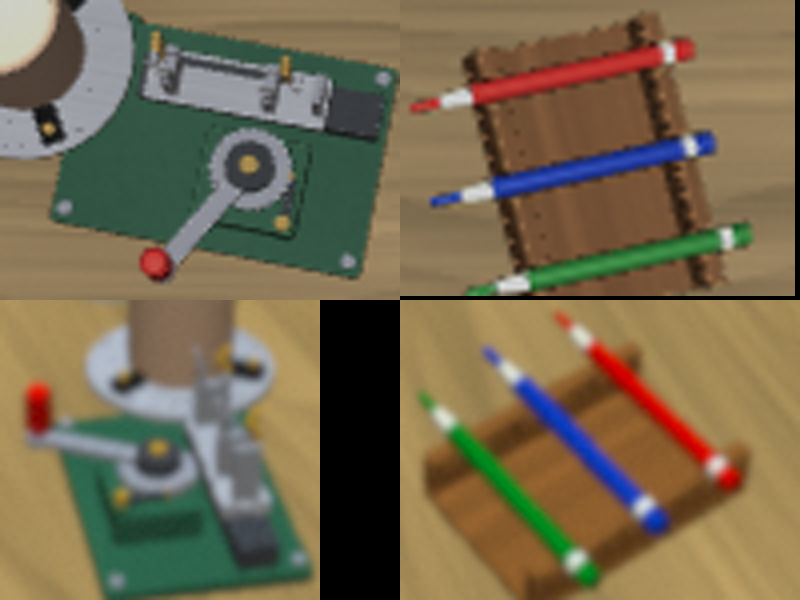

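The blue pen lies in the middle slot of the rest: top (461,247), side (375,363), nib on the +y side. The pen lookalikes are pink at top (445,316) and black at (515,305), both lying loose on the table, so not meant. The stand's clip is at top (295,193) and the red knob at top (279,240).

```bash
cat > m.py <<'E'
from h import *
np.set_printoptions(precision=4,suppress=True)
def mask(s,lo,hi,box,f=4):
    x,y,w,h=box; i=s['pixels'][y:y+h,x:x+w]
    i=cv2.resize(i,None,fx=f,fy=f,interpolation=cv2.INTER_CUBIC)
    m=cv2.inRange(cv2.cvtColor(i,cv2.COLOR_RGB2HSV),lo,hi)
    n,l,st,c=cv2.connectedComponentsWithStats(m)
    return l,st,c,lambda p:(np.array(p)+.5)/f-.5+np.array([x,y])
def pen(s,box):
    l,st,c,g=mask(s,(108,110,50),(130,255,255),box)
    pts=[]
    for k in range(1,len(st)):
        if st[k,4]>25: yy,xx=np.where(l==k);pts.append(g(np.c_[xx,yy]))
    P=np.vstack(pts); big=max(pts,key=len)
    vx,vy,x0,y0=cv2.fitLine(big.astype(np.float32),cv2.DIST_L2,0,.01,.01).ravel()
    d=np.array([vx,vy]);o=np.array([x0,y0]);t=(P-o)@d
    return o,d,o+d*t.min(),o+d*t.max(),len(pts)
E
python3 - <<'E'
from m import *
a=snap('top');b=snap('side')
pa=pen(a,(422,230,75,35));pb=pen(b,(335,330,65,65))
print(pa,pb)
# axis plane of each view intersect -> line; endpoints
def plane(s,p):
    o,d1=ray(s,p[0]-20*p[1]);_,d2=ray(s,p[0]+20*p[1]);n=np.cross(d1,d2);n/=np.linalg.norm(n);return n,n@o
n1,c1=plane(a,pa);n2,c2=plane(b,pb)
L=np.cross(n1,n2);L/=np.linalg.norm(L);L*=np.sign(L[1])
X0=np.linalg.lstsq(np.array([n1,n2]),[c1,c2],rcond=None)[0]
def online(s,uv):
    o,d=ray(s,uv);t=np.linalg.lstsq(np.c_[L,-d],o-X0,rcond=None)[0];return X0+L*t[0]
print('L',L,np.degrees(np.arctan2(L[1],L[0])))
for s,p in((a,pa),(b,pb)):
    e=sorted([online(s,p[2]),online(s,p[3])],key=lambda q:q@L)
    print(e,np.linalg.norm(e[1]-e[0]),'mid', e[0]+L*.062, e[1]-L*.088)
# from top alone at z=.032
e=[atz(a,p,.032) for p in pa[2:4]];print('top z.032',e,np.linalg.norm(e[0]-e[1]),np.degrees(np.arctan2(*(e[0]-e[1])[[1,0]])))
# stand
for n,s,box in(('top',a,(265,228,30,25)),('side',b,(285,215,30,30))):
    l,st,c,g=mask(s,(0,150,60),(8,255,255),box)
    k=1+np.argmax(st[1:,4]);print(n,'knob px',g(c[k]),st[k]/4,len(st))
for s,l in((a,'pen_jaw'),(b,'pen_jaw'),(a,'feed_lever'),(b,'feed_lever')):
    for d in models.find_in(s,l)[:2]:print(l,d['p'],d['position'])
for s in(a,b):
    for l in('clip_seat','feed_pivot','knob','pot','pen_carriage'):
        for d in models.pinpoint(s,l)[:1]:print(l,round(d['p'],2),np.array(d['position']))
E
```

```text
(array([460.6915, 246.9236], dtype=float32), array([ 0.9777, -0.21  ], dtype=float32), array([430.575, 253.392]), array([484.8964, 241.7248]), 3) (array([372.1351, 363.0574], dtype=float32), array([0.6984, 0.7157], dtype=float32), array([350.067 , 340.4436]), array([393.5261, 384.9775]), 3)
L [-0.2127  0.9771  0.0067] 102.28288432080818
[array([ 0.4914, -0.4204,  0.0292]), array([ 0.4592, -0.2727,  0.0303])] 0.15114971605903435 mid [ 0.4782 -0.3598  0.0297] [ 0.4779 -0.3587  0.0297]
[array([ 0.4905, -0.4164,  0.0293]), array([ 0.4591, -0.2722,  0.0303])] 0.14762482505672755 mid [ 0.4773 -0.3559  0.0297] [ 0.4778 -0.3582  0.0297]
top z.032 [array([ 0.4591, -0.2723,  0.032 ]), array([ 0.4911, -0.4195,  0.032 ])] 0.1505819343664788 102.26825705546442
top knob px [278.2106 240.3695] [ 10.     9.     7.5    7.75 181.75] 2
side knob px [299.1407 226.2561] [ 11.5    5.75   6.25  12.25 250.25] 2
pen_jaw 0.39 [0.4782, -0.3473, 0.0322]
pen_jaw 0.29 [0.5456, 0.088, 0.0615]
feed_lever 0.62 [0.5428, 0.0877, 0.0648]
feed_lever 0.9 [0.5316, 0.0865, 0.0637]
clip_seat 0.67 [0.6131 0.0919 0.0856]
feed_pivot 0.93 [0.556  0.0772 0.0869]
knob 0.79 [0.4882 0.1334 0.0866]
pot 0.77 [0.6413 0.2336 0.0298]
pen_carriage 0.9 [0.6136 0.0972 0.0005]
clip_seat 0.79 [0.6144 0.0961 0.0861]
feed_pivot 0.66 [0.5635 0.0767 0.085 ]
knob 0.95 [0.4823 0.1319 0.0837]
pot 0.58 [0.6433 0.2372 0.0298]
pen_carriage 0.72 [0.6131 0.0937 0.0013]
```

step_arm(
  series=[
    [-0.15,-556,-769,0,62.4],
    [-0.15,-556,-769,0,62.4],
    [-0.15,-556,-769,0,62.4],
    [-0.15,-556,-769,0,62.4],
    [-0.15,-556,-769,0,62.4],
    [-0.15,-556,-769,0,62.4],
    [-0.15,-556,-769,0,62.4],
    [-0.15,-556,-769,0,62.4],
    [-0.15,-556,-769,0,62.4],
    [-0.15,-556,-769,0,62.4],
    [-0.15,-556,-769,0,62.4],
    [-0.15,-556,-769,0,62.4],
    [-0.15,-556,-769,0,62.4],
    [-0.15,-556,-769,0,62.4],
    [-0.15,-556,-769,0,62.4],
    [-0.15,-556,-769,50,62.4],
    [-0.15,-556,-769,80,62.4],
    [-0.15,-556,-769,80,62.4],
    [-0.15,-556,-769,80,62.4],
  ],
)

```text
time: 4.78
tool_pos: [0.4789, -0.3587, 0.1271]
ee_rot: [3.14, 0.002, 1.785]
wrist_force: [0.7, -0.5, 0.5]
width: 0.0399
```

```bash
python3 - <<'E'
from m import *
o=robot.get_obs();print(o['time'],o['tool_pos'],o['ee_rot'],np.degrees(o['ee_rot'][2]),o['width'],o['wrist_force'])
a=snap('top');b=snap('side','side2.png')
print('top cam',-np.array(a['R']).T@a['t'],'side cam',-np.array(b['R']).T@b['t'])
# rectify stand region, 0.5mm/px, plane z=.012; cols=y decreasing, rows = x decreasing
for z in(.01,.02):
    src=np.array([[.72,.22,z],[.72,0,z],[.5,0,z],[.5,.22,z]]);
    H=cv2.getPerspectiveTransform(np.float32([proj(a,p) for p in src]),np.float32([[0,0],[440,0],[440,440],[0,440]]))
    r=cv2.warpPerspective(a['pixels'],H,(440,440),flags=cv2.INTER_CUBIC)
    m=cv2.inRange(cv2.cvtColor(r,cv2.COLOR_RGB2HSV),(65,90,20),(95,255,255))
    m=cv2.morphologyEx(m,cv2.MORPH_CLOSE,np.ones((5,5)))
    cnt=max(cv2.findContours(m,cv2.RETR_EXTERNAL,cv2.CHAIN_APPROX_NONE)[0],key=cv2.contourArea)
    print(z,cv2.minAreaRect(cnt))
    P=cnt[:,0,:]; 
    # bottom edge & right edge line fits
    th=np.radians(11.3);u=P@[np.cos(th),np.sin(th)];v=P@[-np.sin(th),np.cos(th)]
    for nm,sel in(('bottom',(v>v.max()-4)),('right',(u>u.max()-4))):
        l=cv2.fitLine(P[sel].astype(np.float32),cv2.DIST_HUBER,0,.01,.01).ravel();print(nm,sel.sum(),np.degrees(np.arctan2(l[1],l[0])))
z=.09
src=np.array([[.66,.15,z],[.66,.03,z],[.57,.03,z],[.57,.15,z]])
H=cv2.getPerspectiveTransform(np.float32([proj(a,p) for p in src]),np.float32([[0,0],[800,0],[800,600],[0,600]]))
r=cv2.warpPerspective(a['pixels'],H,(800,600),flags=cv2.INTER_CUBIC)
for i in range(10): 
    x=int((.15-(.14-i*.01))/.12*800); cv2.line(r,(x,0),(x,8),(255,255,0),1)
cv2.imwrite('pics/rect.png',r[:,:,::-1])
E
```

```text
4.775 [ 0.4789 -0.3587  0.1271] [3.1401 0.0019 1.7849] 102.26854208129484 0.03993352191355372 [ 0.6969 -0.4867  0.4608]
top cam [ 0.3518 -0.003   1.2833] side cam [ 0.1142 -0.9437  0.8268]
0.01 ((249.89932250976562, 276.815673828125), (431.61407470703125, 304.708740234375), 10.64566421508789)
bottom 169 10.993245
right 25 90.0
0.02 ((251.17042541503906, 280.6012878417969), (428.1099853515625, 302.06378173828125), 10.738897323608398)
bottom 178 10.950513
right 25 90.0
```

View pics/rect.png

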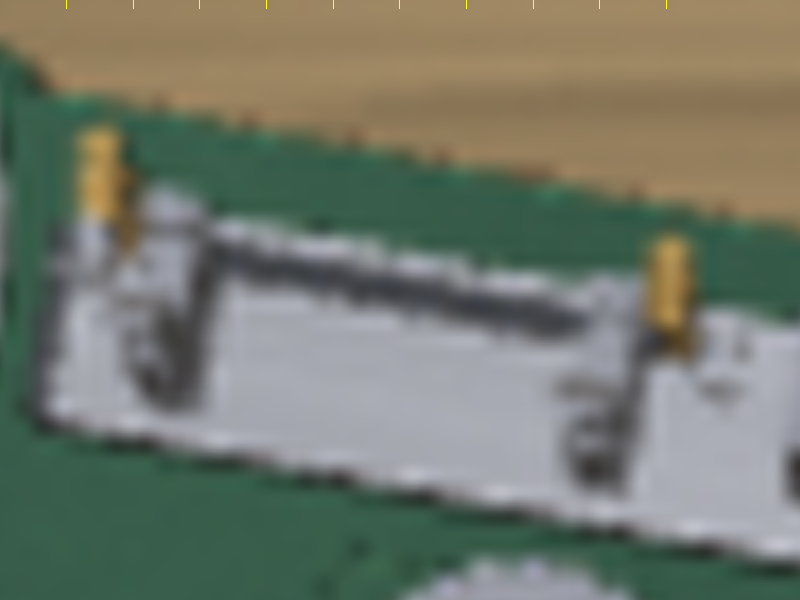

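step_arm(
  series=[
    [-0.15,0.7,-1,50,0],
    [-0.15,0.7,-1,90,0],
    [-0.15,0.7,-1,108,0],
    [-0.15,0.7,-1,113,0],
    [-0.15,0.7,-1,113,0],
    [-0.5,0.7,-1,113,0],
    [-1,0.7,-1,113,0],
    [-1,0.7,-1,113,0],
    [-1,0.7,-1,113,0],
    [-1,0.7,-1,113,0],
  ],
)

```text
time: 6.12
tool_pos: [0.4775, -0.358, 0.013]
ee_rot: [3.141, 0.001, 1.785]
wrist_force: [-0.0, 0.8, 2.3]
width: 0.0112
```

step_arm(
  series=[
    [-1,0,0,-40,0],
    [-1,0,0,-100,0],
    [-1,0,0,-150,0],
    [-1,50,28,-150,3],
    [-1,100,55,-150,8],
    [-1,150,83,-150,15],
    [-1,200,111,-150,20],
    [-1,250,138,-150,23.3],
    [-1,300,166,-150,23.3],
    [-1,350,194,-150,23.3],
    [-1,385,213,-150,23.3],
    [-1,405,224,-150,23.3],
    [-1,415.4,230,-140,23.3],
    [-1,415.4,230,-120,23.3],
    [-1,415.4,230,-105,23.3],
    [-1,415.4,230,-105,23.3],
    [-1,415.4,230,-105,23.3],
  ],
)

```text
time: 8.25
tool_pos: [0.614, 0.0963, 0.118]
ee_rot: [3.141, -0.0, 1.377]
wrist_force: [0.2, -0.3, -0.8]
width: 0.011
```

```bash
python3 - <<'E'
from m import *
o=robot.get_obs();print(o['time'],o['tool_pos'],o['ee_rot'],np.degrees(o['ee_rot'][2]),o['width'],o['wrist_force'])
a=snap('top','top3.png');b=snap('side','side3.png')
for s in(a,b):
    for l in('pen_mid','pen_nib','clip_seat','pen_carriage','pot'):
        for d in models.pinpoint(s,l)[:2]:print(l,round(d['p'],2),np.array(d['position']))
t=np.array(o['tool_pos'])+[0,0,.019];print(proj(a,t),proj(b,t))
c=lambda i,x,y,w,h,k:cv2.resize(i[y:y+h,x:x+w],None,fx=k,fy=k,interpolation=cv2.INTER_CUBIC)
cv2.imwrite('pics/crop3.png',np.hstack([c(a['pixels'],235,150,95,120,4.2),c(b['pixels'],295,160,95,120,4.2)])[:,:,::-1])
E
```

```text
8.25 [0.614  0.0963 0.118 ] [ 3.1409 -0.0002  1.3771] 78.90367965424502 0.010961185814613942 [ 0.1739 -0.3101 -0.8269]
pen_mid 0.57 [ 0.2895 -0.3045  0.0048]
pen_mid 0.54 [ 0.3205 -0.5046  0.0067]
pen_nib 0.66 [ 0.3101 -0.3858  0.0026]
pen_nib 0.5 [ 0.3636 -0.4364  0.0036]
clip_seat 0.64 [0.6165 0.0942 0.0849]
pen_carriage 0.73 [0.6111 0.0971 0.    ]
pot 0.7 [0.6412 0.2324 0.0319]
pen_mid 0.62 [0.6158 0.1013 0.1398]
pen_mid 0.57 [ 0.314  -0.5112  0.0067]
pen_nib 0.92 [ 0.3629 -0.4382  0.0042]
pen_nib 0.84 [ 0.3101 -0.3892  0.0024]
clip_seat 0.82 [0.6166 0.0949 0.0844]
clip_seat 0.5 [0.653  0.4252 0.0016]
pen_carriage 0.88 [ 0.6169  0.0932 -0.0003]
pot 0.91 [0.6416 0.2381 0.0303]
[291.5866 188.3522] [346.4889 208.4675]
```

View pics/crop3.png

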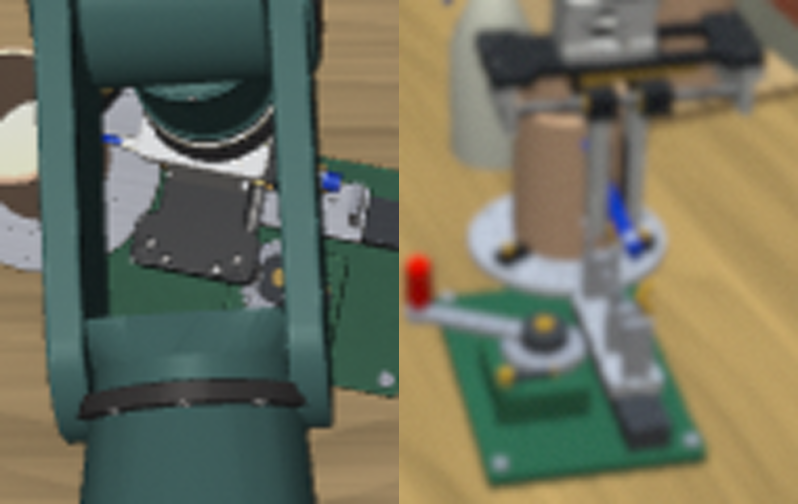

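```bash
python3 - <<'E'
from m import *
b=snap('side');k=16
def view(im):
    x,y,w,h=333,203,25,37
    x,w=332,25
    r=cv2.resize(im[y:y+h,x:x+w],None,fx=k,fy=k,interpolation=cv2.INTER_CUBIC)
    g=lambda p:tuple(int(round(v)) for v in ((proj(b,p)-[x,y]+.5)*k-.5))
    seat=np.array([.6141,.0947,.085]);yw=np.radians(-11);Y=np.array([-np.sin(yw),np.cos(yw),0]);X=np.array([np.cos(yw),np.sin(yw),0]);Z=np.array([0,0,1.])
    for s in(-38,38):                      # slot outline at outer faces
        c=seat+Y*s/1000
        for q in(-6.75,6.75): cv2.line(r,g(c+X*q/1000-Z*.006),g(c+X*q/1000+Z*(.023 if q<0 else .006)),(0,0,255) if s<0 else (0,200,255),1)
    return r
cv2.imwrite('pics/slot.png',np.hstack([view(cv2.imread('pics/side2.png')),view(b['pixels'][:,:,::-1].copy())]))
t=np.array(robot.get_obs()['tool_pos'])+[0,0,.019];yw=np.radians(-11.1);Y=np.array([-np.sin(yw),np.cos(yw),0])
print('pred rear px',proj(b,t-Y*.062),'nib',proj(b,t+Y*.088))
a=snap('top');print('top rear',proj(a,t-Y*.062),'nib',proj(a,t+Y*.088))
for nm,s,bx in(('side',b,(333,195,30,40)),('top',a,(255,170,70,30))):
    l,st,c,g=mask(s,(108,130,60),(130,255,255),bx)
    for i in range(1,len(st)):
        if st[i,4]>25: print(nm,g(st[i,:2]),st[i,2:]/4,g(c[i]))
E
```

```text
pred rear px [351.5816 220.1376] nib [339.4163 193.4564]
top rear [315.3877 193.1663] nib [257.3896 181.944 ]
side [344.125 204.375] [  5.5  11.  145.5] [346.4871 209.8965]
side [348.625 217.625] [ 4.25  3.   36.25] [350.5129 218.8853]
top [258.375 181.875] [ 4.5   2.25 26.  ] [260.4111 182.8966]
top [311.125 190.625] [ 4.5   4.75 64.  ] [313.334  192.7881]
```

View pics/slot.png

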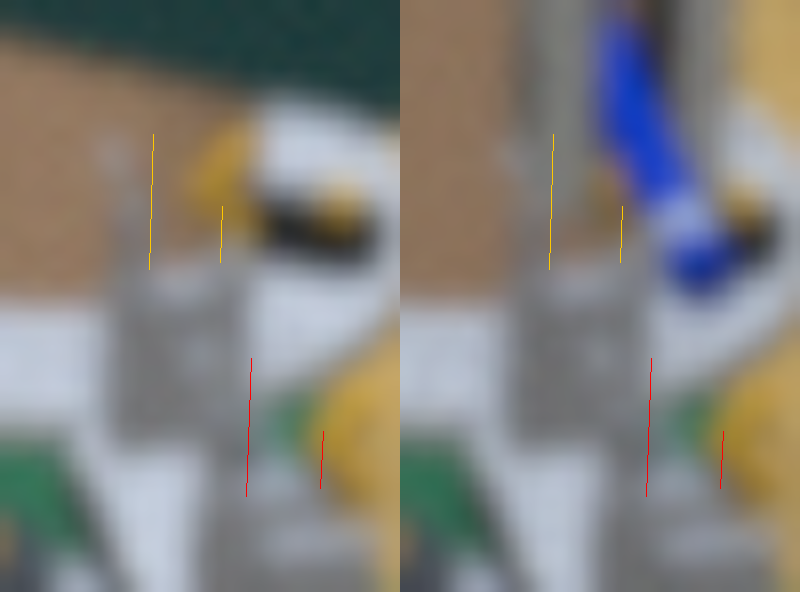

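step_arm(
  series=[
    [-1,0,1,15,0],
    [-1,0,1,25,0],
    [-1,0,1,32,0],
    [-1,0,1,37,0],
    [-1,0,1,37,0],
  ],
)

```text
time: 9.57
tool_pos: [0.6147, 0.0967, 0.0803]
ee_rot: [-3.142, -0.0, 1.378]
wrist_force: [-0.5, 0.9, 0.1]
width: 0.011
```

step_arm(
  series=[
    [-1,0,0,2,0],
    [-1,0,0,4,0],
    [-1,0,0,6,0],
    [-1,0,0,7,0],
  ],
)

```text
time: 10.07
tool_pos: [0.6152, 0.0969, 0.077]
ee_rot: [3.139, -0.001, 1.378]
wrist_force: [-4.4, -0.2, 13.0]
width: 0.0111
```

step_arm(
  series=[
    [-1,0,0,2,0],
    [-1,0,0,4,0],
    [-1,0,0,4,0],
  ],
)

```text
time: 10.45
tool_pos: [0.6151, 0.0972, 0.0704]
ee_rot: [3.14, -0.001, 1.378]
wrist_force: [1.1, 1.1, 2.3]
width: 0.0112
```

step_arm(
  series=[
    [-1,0,0,2,0],
    [-1,0,0,4,0],
    [-1,0,0,5,0],
    [-1,0,0,5,0],
  ],
)

```text
time: 10.95
tool_pos: [0.6152, 0.0966, 0.0658]
ee_rot: [3.14, -0.0, 1.378]
wrist_force: [-0.7, 0.1, 6.3]
width: 0.0114
```

step_arm(
  series=[
    [-0.7,0,0,-1,0],
    [-0.45,0,0,-1,0],
    [-0.45,0,0,-1,0],
    [-0.45,0,0,-1,0],
    [-0.45,0,0,-20,0],
    [-0.45,0,0,-60,0],
    [-0.45,0,0,-110,0],
    [-0.45,-60,-60,-130,0],
    [-0.45,-60,-110,-130,0],
    [-0.45,-60,-160,-130,0],
    [-0.45,-60,-200,-130,0],
    [-0.45,-60,-200,-130,0],
  ],
)

```text
time: 12.45
tool_pos: [0.4055, 0.0766, 0.1966]
ee_rot: [3.138, -0.001, 1.379]
wrist_force: [0.1, 0.4, 0.3]
width: 0.0257
```

```bash
python3 - <<'E'
from m import *
o=robot.get_obs();print(o['time'],o['tool_pos'],np.degrees(o['ee_rot'][2]),o['width'],o['wrist_force'])
a=snap('top');b=snap('side')
for s in(a,b):
    for l in('pen_mid','pen_nib','clip_seat','feed_pivot','knob','pot'):
        for d in models.pinpoint(s,l)[:4]:
            if d['position'][1]>-.1: print(l,round(d['p'],2),np.array(d['position']))
def pl(s,box):
    p=pen(s,box);return p
pa=pen(a,(250,165,80,45));pb=pen(b,(330,195,40,55));print(pa,pb)
c=lambda i,x,y,w,h,k:cv2.resize(i[y:y+h,x:x+w],None,fx=k,fy=k,interpolation=cv2.INTER_CUBIC)
cv2.imwrite('pics/crop4.png',np.hstack([c(a['pixels'],240,165,100,110,4),c(b['pixels'],290,170,100,110,4)])[:,:,::-1])
E
```

```text
12.45 [0.4055 0.0766 0.1966] 79.02158129518739 0.025662250825114988 [0.1245 0.379  0.323 ]
pen_mid 0.75 [0.6146 0.0962 0.0851]
pen_nib 0.62 [0.6318 0.1884 0.0793]
clip_seat 0.66 [0.6139 0.0919 0.0842]
feed_pivot 0.62 [0.6123 0.0948 0.001 ]
pot 0.92 [0.6451 0.2331 0.0268]
pen_mid 0.63 [0.6147 0.0995 0.0835]
pen_nib 0.48 [0.633  0.1835 0.0855]
pen_nib 0.35 [0.6134 0.0957 0.0006]
clip_seat 0.85 [0.6153 0.0963 0.0817]
clip_seat 0.49 [0.6134 0.0926 0.0047]
feed_pivot 0.73 [0.5595 0.0803 0.0834]
knob 0.52 [ 0.4375  0.4241 -0.0003]
knob 0.33 [0.6151 0.1006 0.0834]
pot 0.58 [0.6422 0.2358 0.0326]
pot 0.28 [0.5556 0.5276 0.0038]
(array([290.9991, 192.0025], dtype=float32), array([0.9833, 0.1819], dtype=float32), array([260.8202, 186.4214]), array([316.0578, 196.6368]), 3) (array([344.7192, 222.1579], dtype=float32), array([0.4276, 0.904 ], dtype=float32), array([340.7638, 213.7958]), array([350.8112, 235.0369]), 2)
```

View pics/crop4.png

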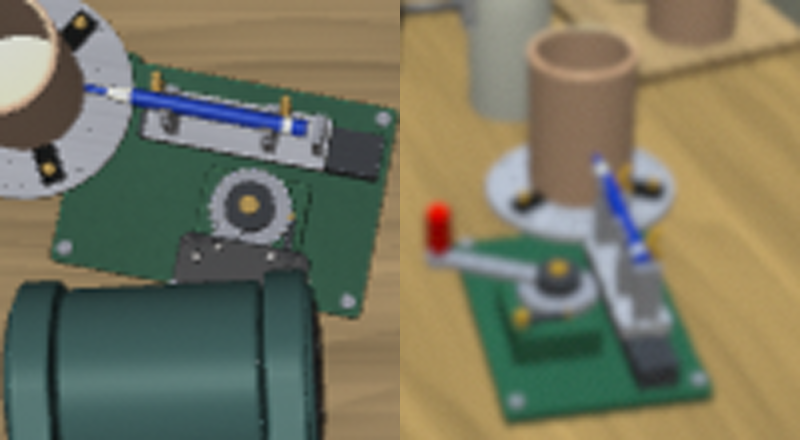

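```bash
python3 - <<'E'
from m import *
a=snap('top');b=snap('side')
r=atz(a,(316.06,196.64),.085);n=atz(a,(260.82,186.42),.085);d=(n-r)/np.linalg.norm(n-r);print('rear',r,'nib',n,np.linalg.norm(n-r),np.degrees(np.arctan2(d[1],d[0])),'mid',r+.062*d)
p0=atz(a,(290.999-.9833*20,192.0-.1819*20),.085);p1=atz(a,(290.999+.9833*20,192.0+.1819*20),.085);print('yaw',np.degrees(np.arctan2(*(p0-p1)[[1,0]])))
k=atz(a,(278.21,240.37),.1);piv=atz(a,(301.8,215.3),.084);print('knob top',k,'piv',piv,np.linalg.norm((k-piv)[:2]),np.degrees(np.arctan2(*(k-piv)[[1,0]])))
# knob: render-fit by silhouette in both views
import scipy.optimize as so
obs=[]
for s,bx in((cams and a,(265,228,30,25)),(b,(285,205,40,45))):
    l,st,c,g=mask(s,(0,150,60),(8,255,255),bx)
    if len(st)>1:
        i=1+np.argmax(st[1:,4]);print(g(c[i]),st[i]/4)
def cent(s,p):
    th=np.linspace(0,6.283,40)
    P=[proj(s,[p[0]+.01*np.cos(t),p[1]+.01*np.sin(t),z]) for t in th for z in(.0635,.1035)]
    h=cv2.convexHull(np.float32(P));M=cv2.moments(h);return np.array([M['m10']/M['m00'],M['m01']/M['m00']]),h[:,0].min(0),h[:,0].max(0)
o=so.least_squares(lambda p:cent(a,p)[0]-[278.21,240.37],[.488,.133]);print('fit top',o.x)
o=so.least_squares(lambda p:cent(b,p)[0]-[299.14,226.26],[.488,.133]);print('fit side',o.x,cent(b,o.x))
E
```

```text
rear [0.6036 0.0361 0.085 ] nib [0.631  0.1823 0.085 ] 0.14882480345048626 79.39143091648916 mid [0.615 0.097 0.085]
yaw 79.39262399718822
knob top [0.4859 0.1323 0.1   ] piv [0.554  0.0732 0.084 ] 0.09018077856257498 139.05772469436354
[299.1904 226.0497] [ 11.5   15.75   6.25  11.5  239.  ]
fit top [0.4875 0.134 ]
fit side [0.4858 0.1367] (array([299.14, 226.26]), array([295.4484, 218.5108], dtype=float32), array([302.7698, 234.0708], dtype=float32))
```

step_arm(
  series=[
    [0.06,10,10,0,-10],
    [0.06,25,25,0,-20],
    [0.06,45,45,0,-30],
    [0.06,60,60,0,-40],
    [0.06,71,69,0,-50],
    [0.06,71,69,0,-60.4],
    [0.06,71,69,30,-60.4],
    [0.06,71,69,60,-60.4],
    [0.06,71,69,60,-60.4],
    [0.06,71,69,60,-60.4],
  ],
)

```text
time: 14.5
tool_pos: [0.4888, 0.1327, 0.1356]
ee_rot: [3.14, 0.001, 2.432]
wrist_force: [0.4, 0.2, -0.1]
width: 0.0502
```

```bash
python3 - <<'E'
from m import *
o=robot.get_obs();print(o['time'],o['tool_pos'],np.degrees(o['ee_rot'][2]),o['width'],o['wrist_force'],o['joint_positions'])
b=snap('side','side5.png')
l,st,c,g=mask(b,(0,150,60),(8,255,255),(285,205,40,45));i=1+np.argmax(st[1:,4]);print('knob',g(c[i]))
i=b['pixels'][185:245,265:345];cv2.imwrite('pics/crop5.png',cv2.resize(i,None,fx=8,fy=8,interpolation=cv2.INTER_CUBIC)[:,:,::-1])
E
```

```text
14.5 [0.4888 0.1327 0.1356] 139.35626894044523 0.05019541532744511 [ 0.3925  0.158  -0.1062] [ 0.1531  0.0137  1.5864  0.0001  1.54   -0.7083]
knob [299.1553 226.1734]
```

View pics/crop5.png

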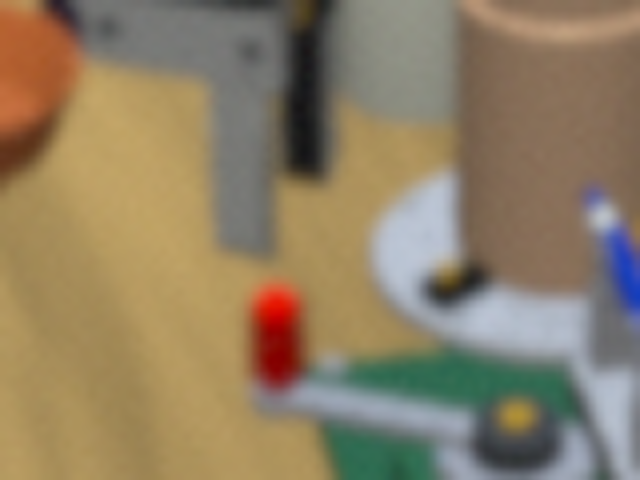

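step_arm(
  series=[
    [0.06,2,0,30,0],
    [0.06,2,0,55,0],
    [0.06,2,0,64,0],
    [0.06,2,0,64,0],
    [-0.3,2,0,64,0],
    [-1,2,0,64,0],
    [-1,2,0,64,0],
    [-1,2,0,64,0],
    [-1,2,0,64,0],
  ],
)

```text
time: 15.68
tool_pos: [0.4875, 0.1345, 0.071]
ee_rot: [3.139, 0.001, 2.432]
wrist_force: [2.0, 2.9, 0.4]
width: 0.0191
```

step_arm(
  series=[
    [-1,-0.1,-4,0,-2.5],
    [-1,-0.3,-7.8,0,-5],
    [-1,-1.4,-15.6,0,-10],
    [-1,-3.1,-23.3,0,-15],
    [-1,-5.4,-30.8,0,-20],
    [-1,-5.4,-30.8,0,-20],
  ],
)

```text
time: 16.42
tool_pos: [0.4717, 0.1082, 0.071]
ee_rot: [3.138, 0.001, 2.78]
wrist_force: [3.5, 5.6, -0.5]
width: 0.0191
```

```bash
cat > th.py <<'E'
from m import *
o=robot.get_obs();p=np.array(o['tool_pos'])[:2];c=np.array([.5558,.0759]);d=p-c;th=np.arctan2(d[1],d[0])%6.2832
e=np.array([-np.sin(th),np.cos(th)]);F=np.array(o['wrist_force'])
print('t',o['time'],'th',np.degrees(th)-139.4,'r',np.linalg.norm(d),'yaw',np.degrees(o['ee_rot'][2])%360-139.4,'Ft',F[:2]@e,'Fr',F[:2]@d/np.linalg.norm(d),'Fz',F[2],'tz',o['wrist_torque'],o['width'],p,o['tool_pos'][2])
E
python3 th.py
```

```text
t 16.425 th 19.62474043991668 r 0.09012091611861262 yaw 19.894185932303685 Ft -6.478162589560645 Fr -1.2646844241331108 Fz -0.5025928534066704 tz [ 0.874  -0.5427 -0.1291] 0.01913159605126678 [0.4717 0.1082] 0.07103245809107941
```

step_arm(
  series=[
    [-1,-0.3,-7.8,0,-5],
    [-1,-1.4,-15.6,0,-10],
    [-1,-3.1,-23.3,0,-15],
    [-1,-5.4,-30.8,0,-20],
    [-1,-8.4,-38,0,-25],
    [-1,-12.1,-45,0,-30],
    [-1,-15.5,-50.3,0,-34],
    [-1,-15.5,-50.3,0,-34],
  ],
)

```text
time: 17.42
tool_pos: [0.4679, 0.0554, 0.071]
ee_rot: [3.14, 0.001, -2.91]
wrist_force: [1.7, 5.0, 3.0]
width: 0.0187
```

```bash
python3 th.py
```

```text
t 17.425 th 53.705366850556686 r 0.0902615051599833 yaw 53.84357514782184 Ft -4.484981270326846 Fr -2.822759314877235 Fz 3.0116954039686137 tz [ 0.9502 -0.1765 -0.1155] 0.01872966966224164 [0.4679 0.0554] 0.07102442794801439
```

step_arm(
  series=[
    [-1,0,-2.4,0,-1.5],
    [-1,-0.1,-4.7,0,-3],
    [-1,-0.1,-4.7,0,-3],
  ],
)

```text
time: 17.8
tool_pos: [0.4693, 0.0501, 0.071]
ee_rot: [-3.142, 0.002, -2.856]
wrist_force: [1.9, 4.6, 3.5]
width: 0.0187
```

```bash
python3 th.py
```

```text
t 17.8 th 57.186890928633915 r 0.09024676781587641 yaw 56.93577173215513 Ft -3.840498901942361 Fr -3.0848473576683744 Fz 3.541807371028615 tz [ 0.8307 -0.3078 -0.0085] 0.018656014056970514 [0.4693 0.0501] 0.07102621810319527
```

step_arm(
  series=[
    [-1,0,-1.6,0,-1],
    [-1,0,-3.1,0,-2],
    [-1,0,-3.1,0,-2],
  ],
)

```text
time: 18.18
tool_pos: [0.4703, 0.047, 0.071]
ee_rot: [-3.141, 0.002, -2.821]
wrist_force: [2.1, 4.6, 3.9]
width: 0.019
```

```bash
python3 th.py
```

```text
t 18.175 th 59.2647151024658 r 0.09026528154965707 yaw 58.97712389511065 Ft -3.7041540897349137 Fr -3.462739708318338 Fz 3.874298404318115 tz [ 0.958  -0.4794 -0.0563] 0.01895598168794736 [0.4703 0.047 ] 0.07102124026116685
```

step_arm(
  series=[
    [-1,0,-1,0,-0.7],
    [-1,0,-2,0,-1.3],
    [-1,0,-2,0,-1.3],
  ],
)

```text
time: 18.55
tool_pos: [0.4707, 0.0457, 0.071]
ee_rot: [3.14, 0.002, -2.798]
wrist_force: [2.4, 6.2, 4.4]
width: 0.0188
```

```bash
python3 th.py
```

```text
t 18.55 th 60.10874864044496 r 0.09033437842410912 yaw 60.269291078645836 Ft -5.038533976717672 Fr -4.35833165726498 Fz 4.379105721398395 tz [ 1.1051 -0.3532 -0.1237] 0.018787746058961063 [0.4707 0.0457] 0.07098492185337418
```

step_arm(
  series=[
    [-1,0,0,0,0],
    [-1,0,0,0,0],
    [-1,0,0,0,0],
    [-1,0,0,0,0],
  ],
)

```text
time: 19.05
tool_pos: [0.4706, 0.0458, 0.071]
ee_rot: [3.14, 0.002, -2.798]
wrist_force: [2.6, 5.7, 5.4]
width: 0.019
```

```bash
python3 th.py; python3 - <<'E'
from m import *
a=snap('top');b=snap('side')
for s in(a,b):
    for l in('pen_mid','pen_nib','clip_seat','knob','pot'):
        for d in models.pinpoint(s,l)[:3]:
            if d['position'][1]>-.1: print(l,round(d['p'],2),np.array(d['position']))
c=lambda i,x,y,w,h,k:cv2.resize(i[y:y+h,x:x+w],None,fx=k,fy=k,interpolation=cv2.INTER_CUBIC)
cv2.imwrite('pics/crop6.png',np.hstack([c(a['pixels'],230,155,100,110,4),c(b['pixels'],285,170,100,110,4)])[:,:,::-1])
E
python3 th.py
```

```text
t 19.05 th 60.09277702664909 r 0.09035760168215243 yaw 60.27375623409904 Ft -4.550353625994088 Fr -4.3741830954312215 Fz 5.35716726809422 tz [ 1.1198 -0.3565 -0.1286] 0.018953527110312843 [0.4706 0.0458] 0.07097486846636453
pen_nib 0.62 [0.6396 0.1935 0.0816]
clip_seat 0.61 [0.4359 0.4235 0.0036]
clip_seat 0.58 [0.6169 0.1095 0.0865]
pot 0.71 [0.6416 0.2308 0.028 ]
pen_mid 0.54 [0.6169 0.1067 0.0863]
pen_nib 0.46 [0.6327 0.1925 0.0873]
clip_seat 0.81 [0.6185 0.1096 0.0862]
knob 0.66 [0.4693 0.0456 0.0836]
knob 0.43 [0.56   0.0762 0.0875]
pot 0.92 [0.6426 0.2359 0.0326]
pot 0.64 [0.6177 0.1094 0.0845]
t 19.65 th 60.11876007100588 r 0.090354680423333 yaw 60.27135340605608 Ft -4.388431091565484 Fr -4.089570887448533 Fz 4.884531534870448 tz [ 1.1331 -0.3894 -0.1362] 0.019058489460170806 [0.4706 0.0457] 0.07100106618515722
```

View pics/crop6.png

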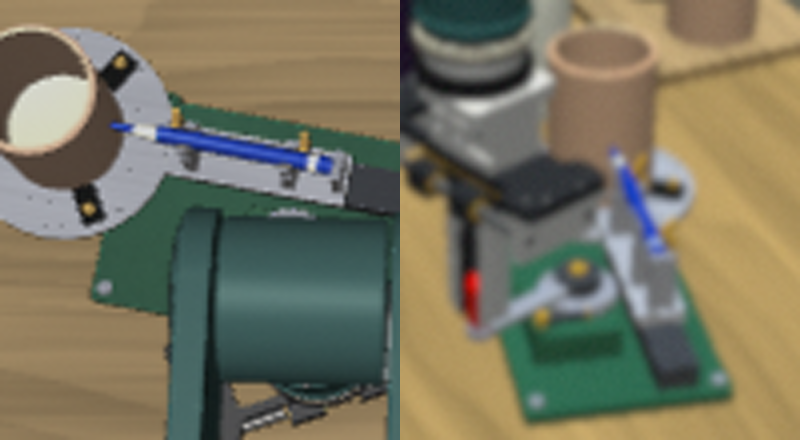

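```bash
python3 -c "
from bench import robot
print(robot.close_job())"
```

```text
the job is handed in; nothing more can be done
None
```

I took the blue pen from the middle slot of the rest, pressed it past the jaw into the fork clip and let it go. I then gripped the red knob, turned the lever anticlockwise to the fourth notch and handed the job in while still holding it. No verdict is reported at hand-in.

**Pen in the clip:** the push peaked at about 13 N, more than the 7 N expected, then the pen dropped in and came to rest at 84.8 mm, against 85 mm for home. After release, the top picture put it at yaw 79.4°, with its middle at about (0.615, 0.097) m and the nib towards the pot.

**Lever:** at hand-in it stood at about 60.1° from its stop, with the fourth notch at 60°. The knob resistance fell to about 3.7 N and then rose to about 5 N there, which marks the notch. I counted the clicks by the measured angle, feeling only the last one. The lever was still, and the lever was pushing back on the fingers with about 4.4 N at hand-in.

**Surroundings:** the last pictures show the nib at the pot's wall, and the networks found the pot where it started to within their few millimetres. Nib contact was judged from the picture and the geometry, not from a measured force. I did not check the other pens or the rest of the table again after picking up the pen, but the arm stayed clear of them.

**Disagreements:**
- The side camera reads about 1.5 to 2 mm off compared with the top camera, so I set the final sideways position between the two.
- The network estimates for the knob and pivot gave a stand yaw about 3° different from the pot and base-plate readings. I used the base plate, and then the pen itself once it was in the clip.

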